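# Free the pawl and close the ratchet plate press

### The job

On the laboratory bench the arm of the small plate press stands raised on its ratchet. With the fingertips, press the red pawl tab fully down, where it stays by itself, then push the blue handle bar down until the press arm is fully home on the well plate, and draw the hand clear. Only press and push: do not force the arm against the engaged pawl, do not lift the arm, and leave the well plate and the other things on the bench where they are.

Things in the scene. Friction and masses are not known exactly. Their poses are not given: they have to be found in the camera images.
- press: Plate press, fixed to the bench: white base 250 x 160 x 8 mm, origin at the centre of its underside, z up. In its frame: well plate at x = -50 mm; blue cheeks round the hinge (x 23 to 102 mm, 46 mm wide, 118 mm high); the arm reaches from the hinge towards -x and swings in the plane y = 0; the pawl tab sticks out towards +x. Place and yaw vary.
- hub (a point): Point on the hinge axis of the press arm, at x = 40, y = 0, z = 75 mm in the frame of the press. The hinge axis runs along the y axis of the press.
- press_arm (a joint): Angle of the press arm, rad: 0 = level, fully home on the well plate (hard stop); larger = raised (starts at 0.66 to 0.95, limit 1.2). Its stiff hinge stays where it is left; with the pawl free 3 to 12 N on the handle moves it. With the pawl engaged, ratchet teeth at 0.62, 0.38 and 0.14 rad stop it from going down (it only sags up to 0.06 rad under load).
- handle (a point): Centre of the blue handle bar at the end of the press arm: a round bar of 22 mm diameter, 90 mm long, lying along the y axis of the press, 150 mm from the hinge axis, level with it (75 mm above the bench) when the arm is home. At angle q it lies 150 cos q mm from the hub towards -x of the press and 150 sin q mm above the hub.
- pawl (a joint): Angle of the pawl rocker, rad: 0 = engaged in the teeth (as at the start), 0.30 = pressed fully down and free (hard stop). Its pivot is stiff with friction: it stays where it is left; about 5 N down on the tab moves it. It clears the teeth above about 0.15.
- pawl_tab (a point): Centre of the top face of the red pawl tab, 36 mm (x of the press) by 42 mm (y), about 129 mm above the bench when engaged; pressed fully down its centre has gone down about 13 mm (and about 4 mm towards +x) and it slopes down towards +x by 0.3 rad. The pawl pivot lies 44 mm from it towards -x of the press and 20 mm lower.
- well_plate: Loose white well plate 85.5 x 127.5 x 14 mm, lying in the nest of the press under the raised arm; origin at the centre of its underside. It must stay there.
- amber_bottle: Bystander: loose amber glass bottle with white cap, 60 mm across, 115 mm tall, standing to the robot's left of the press; origin at the centre of its underside.
- beaker: Bystander: loose empty glass beaker, 68 mm across, 85 mm tall, standing to the robot's right; origin at the centre of its underside.
- vial_a: Bystander: loose small white dropper vial with red cap, 28 mm across, 52 mm tall, standing beside the press on its +y side; origin at the centre of its underside.
- vial_b: Bystander: loose small white dropper vial with blue cap, 28 mm across, 52 mm tall, standing beside the press on its -y side; origin at the centre of its underside.
- mouse: Bystander: loose black computer mouse, 100 x 56 x 31 mm, lying to the robot's right; origin at the centre of its underside.

How it is judged (in metres and radians):
On the way, in this order (a step that is already met when the one before it is completed fails the run):
1. the pawl is pressed down and free while the arm is still raised (value of joint pawl above 0.22 rad and value of joint press_arm above 0.45 rad), for 0.2 s.
2. the arm is pushed down past its teeth, fully home (value of joint press_arm below 0.04 rad), for 0.2 s.
At the end, for the whole second after the job is handed in: The press arm is fully home (within 0.04 rad of its stop) and at rest, the pawl still stays down (above 0.22 rad), the well plate lies within 10 mm of where it was, and every bystander within 30 mm (value of joint press_arm below 0.04 rad and value of joint pawl above 0.22 rad and velocity of joint press_arm below 0.05 rad/s and not (distance of well_plate from where it was at the start of the episode above 0.01 m) and not (distance of amber_bottle from where it was at the start of the episode above 0.03 m) and not (distance of beaker from where it was at the start of the episode above 0.03 m) and not (distance of vial_a from where it was at the start of the episode above 0.03 m) and not (distance of vial_b from where it was at the start of the episode above 0.03 m) and not (distance of mouse from where it was at the start of the episode above 0.03 m)); the robot touches nothing.
It fails at once if the arm is forced against the engaged pawl (over 30 N) (value of joint pawl below 0.13 rad and contact force between the fingers and press_arm above 30 N).
It fails at once if the arm is lifted instead of pushed down (value of joint press_arm above 1.05 rad).
It fails at once if the well plate is lifted or shifted by more than 10 mm (distance of well_plate from where it was at the start of the episode above 0.01 m).
It fails at once if a bystander is carried off, tipped or shifted by more than 30 mm (distance of any of amber_bottle, beaker, vial_a, vial_b, mouse from where it was at the start of the episode above 0.03 m or angle between any of amber_bottle, beaker, vial_a, vial_b, mouse's own z axis and vertical above 0.5 rad).
It also fails if it takes over 42 s, if anything falls off the work surface, if the arm or the gripper's body presses on something with over 40 N, if the wrist force passes 120 N, or if a joint passes its speed limit or range.

### The arm

A 6-joint arm with a two-finger parallel gripper is mounted at the origin on the work surface. World frame = base frame: x ahead of the robot, y to its left, z up, the work surface at z = 0. Lengths are in mm, angles in rad, forces in N, time in s.
With the tool pointing down it reaches from about 350 to 925 mm from the base axis. Payload 6.4 kg.
Tool frame: the origin (TCP) lies between the finger pads; the fingertips stand 14 mm ahead of it and the grasp point (between the pads) lies 5 mm behind it (finger_overhang is the distance from the TCP to the fingertips, in mm); z points along the fingers, x is the direction in which the jaws open and shut, and the axes are right-handed (so a half turn about z gives the same grasp; the last joint's range is limited). The gripper opens to 94 mm and grips with 3 to 60 N. Pads are 16 mm wide; open, the fingers measure 119 mm over their backs; the gripper's body (75 mm by 177 mm) begins 78 mm behind the grasp point.
Start: joints at [0.949, 0.245, 1.558, -0, 1.339, -0.174], TCP at [281.438, 585.924, 219.455] pointing down, gripper open.
Joint ranges: [-3.13, 3.13], [-1.02, 2.26], [0.13, 2.54], [-0.95, 4.09], [0.21, 2.88], [-2.74, 2.74]. Speed limits (rad/s): [2.57, 2.57, 3.14, 3.14, 3.14, 3.14].

### API

Orientations are given as a rotation vector (axis times angle).
In Python, from workcell import observe, get_image, camera_params, sign_off, finger_overhang gives the robot as it stands.
- The arm moves only by the tool servo_tool, never from a script. Its argument "moves" is a list of rows, each a list of 7 numbers: the turn, a rotation vector about the tool's x, y, z in rad, then the shift along the tool's x, y, z in cm, then the closure, from 0 (fully open) to 1 (shut). A call has 1 to 12 rows; each row is the pose to reach, as a shift and turn from the pose measured when the call began, along the tool's axes at that moment; what a row does not reach only later rows make up. A row lasts 1/10 s, in which the tool goes at most 50 mm and 8.59 degrees, less where a joint would pass 70% of its speed; a pose out of reach is approached as far as the arm can. A call with a gripper value outside its range is refused whole. The fingers move at their own pace and stop on an object; "force" is the grip in N (left out, the last holds). Time passes only in rows, so rows that repeat a pose let the fingers close. It gives the time, the measured TCP pose, the force and the opening at its end, in the units of the state.
- observe(): the state, without advancing time (a new reading comes with each control period).
- get_image(name): name is "side" or "top"; returns (picture, depth): 480x640x3 uint8, red, green, blue; 480x640 float32, mm along the optical axis (not along the pixel's ray), 0 where there is no reading.
- camera_params(name): a dict with "fx", "fy", "cx", "cy" (pixels), "xyz" and "attitude" of the camera in the world. Camera axes: x right, y down, z forward; pixel columns grow to the right and rows downward; lengths in mm; the calibration is good to about 2 mm. A picture is of the moment at which its call begins. camera_params takes no time and is no camera call.
- sign_off(): hands the job in, once; it reports no verdict.
The state is a dict: "time": time; "joints": joint angles; "joint_vel": joint speeds; "tau": joint torques, N m; "eef_pos": TCP position; "tool_rot": TCP orientation; "force": force on the tool from outside, world axes, zero at the start; "wrist_torque": the same for the moment, N m; "gripper_width": finger opening in mm.
Only numpy, scipy, OpenCV 4.12 (cv2) and the standard library are available. Lean on these libraries where they do the work, as an engineer would, in place of code of your own. Each camera call takes 0.05 s, during which the arm holds its last target. There are 200 camera calls.

## Working session

There is one attempt and no reset: what is moved stays moved. The work goes in short steps, Python scripts to look and compute and a tool call to move; the robot and the scene stay as the last step left them, time stands still between calls to the robot, and variables do not carry over. Pictures are saved under pics/ and viewed, about 8 in all and at most 12, crops included, and the job is handed in when it is done.

Besides the shell and the picture viewer there is one more tool, called after ">>>" by a JSON object that holds its "op" and its "data". servo_tool: Moves the arm, as the interface text tells. Its arguments: {"type":"object","properties":{"moves":{"type":"array","items":{"type":"array","items":{"type":"number"}}},"force":{"type":"number"}},"required":["moves"]}

```bash
mkdir -p pics; cat > h.py <<'E'
import numpy as np, cv2
from scipy.spatial.transform import Rotation as R
from workcell import *
def grab(n,tag):
    im,d=get_image(n); cv2.imwrite(f'pics/{tag}.png',im[:,:,::-1]); np.savez(f'{tag}.npz',im=im,d=d); return im,d
def cloud(n,d):
    p=camera_params(n); v,u=np.mgrid[:480,:640]
    c=np.stack([(u-p['cx'])/p['fx']*d,(v-p['cy'])/p['fy']*d,d],-1)
    a=np.array(p['attitude'],float); M=a if a.shape==(3,3) else R.from_rotvec(a).as_matrix()
    return c@M.T+np.array(p['xyz'])
E
python3 - <<'E'
from h import *
for n in('top','side'):
    print(camera_params(n)); im,d=grab(n,n+'0'); 
print(observe(),finger_overhang)
E
```

```text
{'fx': 439.7899591852821, 'fy': 439.7899591852821, 'cx': 324.5685404386097, 'cy': 245.2184395170843, 'xyz': array([ 359.28458051,  -58.11446487, 1233.27760057]), 'attitude': array([-2.12887605,  2.14810896, -0.17549648])}
{'fx': 563.6770532266643, 'fy': 563.6770532266643, 'cx': 323.39128934519925, 'cy': 237.7195131790199, 'xyz': array([ 482.85978988, -937.33078182,  936.75869924]), 'attitude': array([-2.32056365,  0.08883928, -0.05046977])}
{'time': 0.1, 'joints': array([ 9.48934794e-01,  2.45712439e-01,  1.55888558e+00,  3.12193292e-05,
        1.33870156e+00, -1.74110374e-01]), 'joint_vel': array([ 0.00044605, -0.00147447, -0.00123037, -0.00073572,  0.00062086,
        0.00017346]), 'tau': array([-3.39124722e-05, -4.16911483e+01, -3.15528166e+01,  6.86386577e-02,
        3.09447222e-02, -2.57871045e-05]), 'eef_pos': array([281.09944771, 585.50320094, 218.47938463]), 'tool_rot': array([ 2.65866965e+00,  1.67248292e+00, -2.50005002e-03]), 'force': array([ 0.37147565, -1.30856635,  0.28399455]), 'wrist_torque': array([ 0.02286058, -0.04659293,  0.0295839 ]), 'gripper_width': 93.93706426413033} 14.0
```

View pics/top0.png

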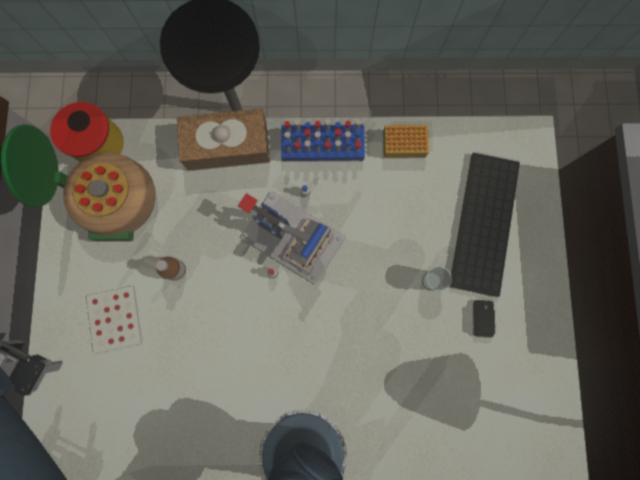

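View pics/side0.png

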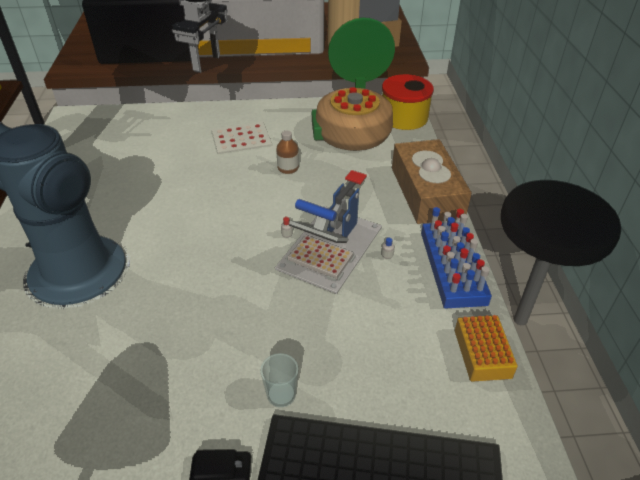

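The top view shows the red tab at (248,203), the blue handle bar around (315,240) and vials at (305,190) and (271,271). In the side view the tab is at (355,177) and the handle at (316,209). Next I measure them.

```bash
python3 - <<'E'
from h import *
for n,tb,hb in(('top',(235,190,262,216),(295,215,340,265)),('side',(340,168,370,188),(290,195,340,222))):
    z=np.load(n+'0.npz'); im=z['im'].astype(int); P=cloud(n,z['d']); r,g,b=im[...,0],im[...,1],im[...,2]
    def box(m,q): 
        o=np.zeros_like(m); o[q[1]:q[3],q[0]:q[2]]=m[q[1]:q[3],q[0]:q[2]]; return o&(z['d']>0)
    t=P[box((r>120)&(g<70)&(b<80),tb)]; h=P[box((b>110)&(r<70),hb)]
    for nm,q in(('tab',t),('handle',h)):
        if len(q)<5: print(n,nm,len(q)); continue
        k=q[abs(q[:,2]-np.median(q[:,2]))<15]
        (c,s,a)=cv2.minAreaRect(k[:,:2].astype(np.float32))
        print(n,nm,len(k),k.mean(0).round(1),np.median(k[:,2]).round(1),'rect',np.round(c,1),np.round(s,1),round(a,1), 'zrange',k[:,2].min(),k[:,2].max())
        d=k[:,:2]-k[:,:2].mean(0); w=np.linalg.svd(d,full_matrices=False)[2][0]; print(' long axis deg',np.degrees(np.arctan2(w[1],w[0])))
im=cv2.imread('pics/top0.png')[170:300,220:370]; cv2.imwrite('pics/c1.png',cv2.resize(im,None,fx=5,fy=4.6,interpolation=cv2.INTER_CUBIC))
P=cloud('top',np.load('top0.npz')['d'])
for u,v in((248,203),(305,190),(271,272),(305,185),(268,270),(168,268),(268,195),(313,282),(343,240)): print(u,v,P[v,u].round(0))
E
```

```text
top tab 179 [651.  136.8 129.2] 129.1 rect [651.3 136.8] [32.8 37.6] 56.3 zrange 123.9964398062898 134.51829520874003
 long axis deg 153.94217419950937
top handle 224 [541.8 -35.  182.7] 182.6 rect [542.5 -35. ] [15.4 85.9] 57.1 zrange 171.843408803893 188.81103078863453
 long axis deg 147.00388187762826
side tab 166 [652.4 131.2 128.5] 128.8 rect [653.3 133.6] [39.5 39.8] 59.7 zrange 122.05340569238979 133.73225410890961
 long axis deg -31.91837436486794
side handle 340 [544.1 -41.1 179.3] 180.2 rect [543.3 -38.1] [17.9 87. ] 57.6 zrange 168.72553757109893 186.85967045094435
 long axis deg -32.145674518730075
248 203 [652. 135. 127.]
305 190 [706.  -9.  55.]
271 272 [480.  83.  48.]
305 185 [738.  -7.  -0.]
268 270 [487.  94.  31.]
168 268 [488. 346.  93.]
268 195 [710. 101.  -4.]
313 282 [455. -29.  12.]
343 240 [ 574. -115.    0.]
```

View pics/c1.png

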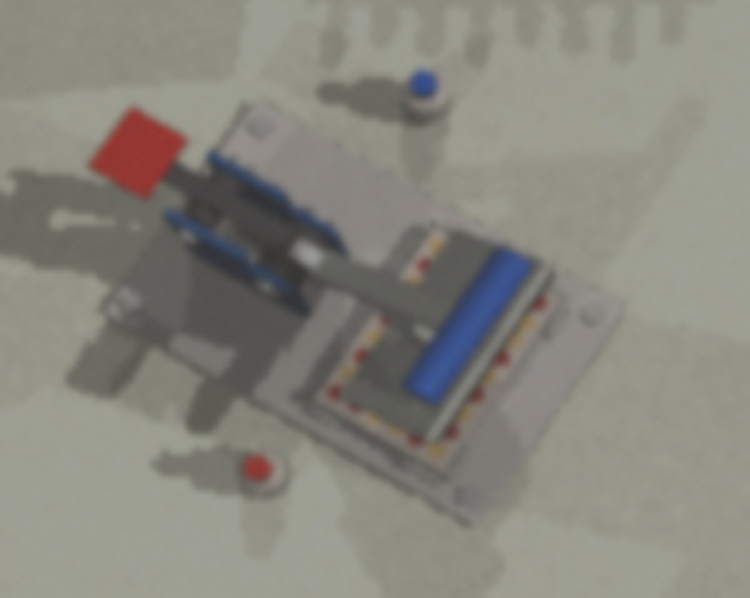

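```bash
cat >> h.py <<'E'
def to(x,y,z):
    o=observe(); M=R.from_rotvec(o['tool_rot'])
    print('t',round(o['time'],2),'pos',o['eef_pos'].round(1),'F',o['force'].round(1),'shift cm',(M.inv().apply(np.array([x,y,z])-o['eef_pos'])/10).round(2))
E
python3 -c "
from h import *
print(R.from_rotvec(observe()['tool_rot']).as_matrix().round(3)); to(654,137,175)"
```

```text
[[ 0.433  0.901 -0.001]
 [ 0.901 -0.433 -0.001]
 [-0.002 -0.    -1.   ]]
t 0.1 pos [281.1 585.5 218.5] F [ 0.4 -1.3  0.3] shift cm [-24.28  53.03   4.37]
```

>>> {"op": "servo_tool", "data": {"moves": [[0,0,0,-2,4.4,0,1],[0,0,0,-4,8.8,0,1],[0,0,0,-6,13.2,0,1],[0,0,0,-8,17.6,0,1],[0,0,0,-10,22,0,1],[0,0,0,-12,26.5,0,1],[0,0,0,-14,31,0,1],[0,0,0,-16.2,35.4,0,1],[0,0,0,-18.2,39.8,0,1],[0,0,0,-20.2,44.2,0.5,1],[0,0,0,-22.3,48.6,1,1],[0,0,0,-24.3,53,2,1]], "force": 20}}

```text
time: 1.3
eef_pos: [654.9, 135.2, 198.9]
tool_rot: [2.659, 1.672, -0.001]
force: [1.0, 0.6, 0.4]
gripper_width: 2.1
```

>>> {"op": "servo_tool", "data": {"moves": [[0,0,0,0,0,0,1]]}}

```text
time: 1.4
eef_pos: [656.4, 130.5, 196.4]
tool_rot: [2.664, 1.665, -0.006]
force: [0.1, -0.1, -0.6]
gripper_width: 0.5
```

```bash
python3 -c "
from h import *
to(654,137,150); print(observe()['gripper_width']); im,d=grab('side','s1'); cv2.imwrite('pics/s1c.png',cv2.resize(im[60:310,220:460,::-1],None,fx=2.4,fy=2.4))"
```

```text
t 1.4 pos [656.4 130.5 196.4] F [ 0.1 -0.1 -0.6] shift cm [ 0.5  -0.5   4.64]
0.5016523314386153
```

View pics/s1c.png

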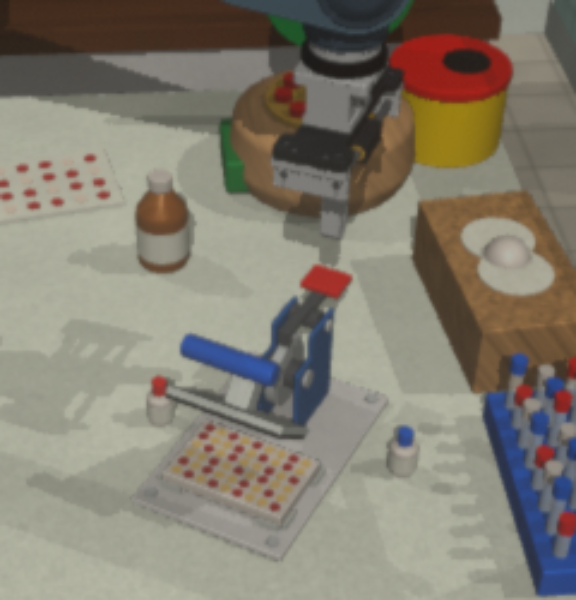

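The closed fingertips stand right above the tab (crop ~(330,235) over (327,280)). Now I press down.

>>> {"op": "servo_tool", "data": {"moves": [[0,0,0,0.3,-0.4,1.5,1],[0,0,0,0.5,-0.5,3,1],[0,0,0,0.5,-0.5,4.5,1],[0,0,0,0.5,-0.5,5,1],[0,0,0,0.5,-0.5,5.4,1],[0,0,0,0.5,-0.5,5.7,1],[0,0,0,0.5,-0.5,6,1],[0,0,0,0.5,-0.5,6.2,1],[0,0,0,0.5,-0.5,6.4,1],[0,0,0,0.5,-0.5,6.5,1],[0,0,0,0.5,-0.5,6.5,1]]}}

```text
time: 2.55
eef_pos: [654.5, 140.5, 134.2]
tool_rot: [2.663, 1.667, 0.004]
force: [-0.2, 4.9, 5.3]
gripper_width: 0.7
```

>>> {"op": "servo_tool", "data": {"moves": [[0,0,0,0,0,0.2,1],[0,0,0,0,0,0.4,1],[0,0,0,0,0,0.6,1],[0,0,0,0,0,0.7,1],[0,0,0,0,0,0.7,1]]}}

```text
time: 3.05
eef_pos: [655.7, 141.1, 129.4]
tool_rot: [2.662, 1.667, 0.009]
force: [-3.1, 3.9, 10.2]
gripper_width: 0.4
```

>>> {"op": "servo_tool", "data": {"moves": [[0,0,0,0,0,0.2,1],[0,0,0,0,0,0.4,1],[0,0,0,0,0,0.6,1],[0,0,0,0,0,0.6,1]]}}

```text
time: 3.45
eef_pos: [657.7, 141.3, 128.7]
tool_rot: [2.66, 1.665, 0.015]
force: [-7.2, 2.2, 21.8]
gripper_width: 0.5
```

The force rises sharply, so this is the hard stop. I lift off and check.

>>> {"op": "servo_tool", "data": {"moves": [[0,0,0,0,0,-1,1],[0,0,0,0,0,-3,1],[0,0,0,0,0,-5.5,1],[0,0,0,0,0,-8,1],[0,0,0,0,0,-10,1],[0,0,0,0,0,-10,1]]}}

```text
time: 4.05
eef_pos: [658.5, 140.6, 231.8]
tool_rot: [2.657, 1.663, 0.023]
force: [0.6, 0.1, -0.3]
gripper_width: 0.4
```

```bash
python3 - <<'E'
from h import *
im,d=grab('side','s2'); P=cloud('side',d); i=im.astype(int)
m=np.zeros((480,640),bool); m[165:200,340:375]=1
m&=(i[...,0]>110)&(i[...,1]<70)&(i[...,2]<80)&(d>0)
k=P[m]; k=k[abs(k[:,2]-np.median(k[:,2]))<15]; print(len(k),k.mean(0).round(1))
A=np.c_[k[:,:2]-k[:,:2].mean(0),np.ones(len(k))]; c=np.linalg.lstsq(A,k[:,2],rcond=None)[0]; print('slope',c, np.hypot(*c[:2]))
m=np.zeros((480,640),bool); m[190:225,285:345]=1
m&=(i[...,2]>110)&(i[...,0]<70)&(d>0)
print('handle',P[m].mean(0).round(1))
to(543,-38,230)
E
```

```text
116 [653.4 130.8 116.7]
slope [ -0.12987944  -0.18821748 116.65942371] 0.22867987856813593
handle [545.3 -40.5 178.5]
t 4.1 pos [657.5 140.6 229.5] F [-0.6 -0.4 -0.9] shift cm [-21.06  -2.49  -0.23]
```

>>> {"op": "servo_tool", "data": {"moves": [[0,0,0,-3,-0.3,-0.2,1],[0,0,0,-6.5,-0.7,-0.2,1],[0,0,0,-10,-1.2,-0.2,1],[0,0,0,-13.5,-1.6,-0.2,1],[0,0,0,-17,-2,-0.2,1],[0,0,0,-20,-2.4,-0.2,1],[0,0,0,-21.1,-2.5,-0.2,1],[0,0,0,-21.1,-2.5,-0.2,1]]}}

```text
time: 4.9
eef_pos: [541.8, -39.0, 228.2]
tool_rot: [2.662, 1.662, 0.016]
force: [-0.0, -0.0, -0.5]
gripper_width: 0.3
```

```bash
python3 - <<'E'
from h import *
im,d=grab('top','t2'); P=cloud('top',d); i=im.astype(int)
m=np.zeros((480,640),bool); m[185:220,230:268]=1
m&=(i[...,0]>110)&(i[...,1]<70)&(i[...,2]<80)&(d>0)
k=P[m]; k=k[abs(k[:,2]-np.median(k[:,2]))<12]; print(len(k),k.mean(0).round(1))
A=np.c_[k[:,:2]-k[:,:2].mean(0),np.ones(len(k))]; c=np.linalg.lstsq(A,k[:,2],rcond=None)[0]; print('slope',c, np.hypot(*c[:2]))
im,d=grab('side','s3'); cv2.imwrite('pics/s3c.png',cv2.resize(im[100:300,220:420,::-1],None,fx=3,fy=3))
to(543,-38,200)
E
```

```text
150 [652.7 139.2 115.9]
slope [ -0.14857184  -0.25894426 115.89892592] 0.29853931189986016
t 5.0 pos [542.8 -37.8 228.9] F [-0.1 -0.5 -0.5] shift cm [-0.03 -0.    2.89]
```

View pics/s3c.png

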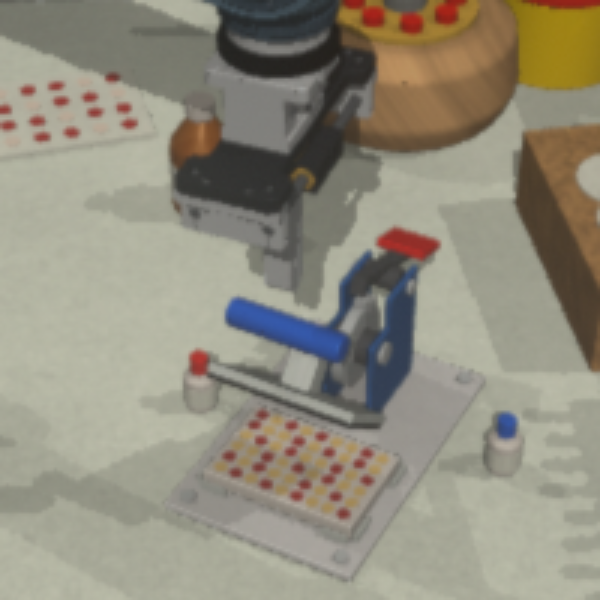

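The pawl slope is 0.30 rad, so it is fully down, and the arm is still raised. The fingertips are over the bar middle (crop (280,280) over (285,325)). I push along the arc.

>>> {"op": "servo_tool", "data": {"moves": [[0,0,0,0,0,1.2,1],[0,0,0,0,0,2.2,1],[0,0,0,0,0,2.9,1],[0,0,0,-0.5,0,3.6,1],[0,0,0,-1.1,-0.1,4.3,1],[0,0,0,-1.5,-0.15,5,1],[0,0,0,-1.9,-0.2,5.6,1],[0,0,0,-2.2,-0.25,6.3,1],[0,0,0,-2.5,-0.3,7,1],[0,0,0,-2.5,-0.3,7,1]]}}

```text
time: 6.0
eef_pos: [529.6, -59.7, 157.7]
tool_rot: [2.659, 1.664, 0.016]
force: [0.7, 0.7, 0.2]
gripper_width: 0.4
```

```bash
python3 - <<'E'
from h import *
im,d=grab('side','s4'); cv2.imwrite('pics/s4c.png',cv2.resize(im[100:300,220:420,::-1],None,fx=3,fy=3))
to(522,-68,100)
E
```

```text
t 6.05 pos [529.9 -59.  158. ] F [ 0.3 -0.6  0.4] shift cm [-1.2  -0.37  5.79]
```

View pics/s4c.png

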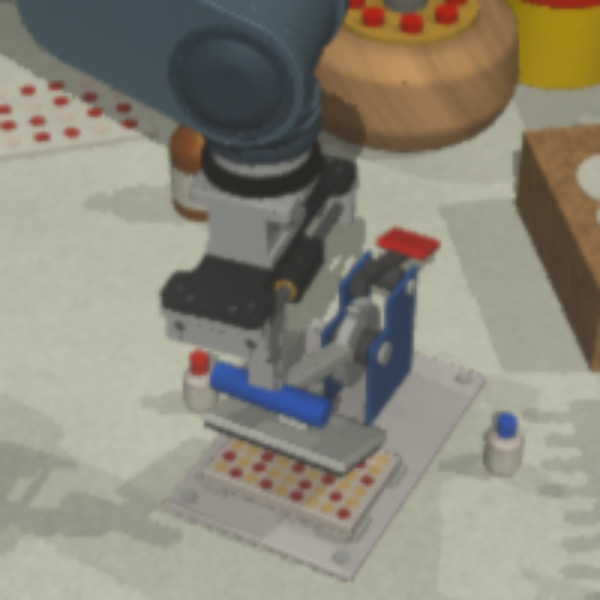

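The arm is following the fingertips, which sit on the bar at crop (265,385). I continue to the stop.

>>> {"op": "servo_tool", "data": {"moves": [[0,0,0,-0.4,-0.1,0.8,1],[0,0,0,-0.7,-0.15,1.6,1],[0,0,0,-0.9,-0.2,2.4,1],[0,0,0,-1,-0.2,3.2,1],[0,0,0,-1.1,-0.25,4,1],[0,0,0,-1.2,-0.3,4.6,1],[0,0,0,-1.2,-0.3,5.1,1],[0,0,0,-1.2,-0.3,5.5,1],[0,0,0,-1.2,-0.3,5.5,1]]}}

```text
time: 6.95
eef_pos: [521.9, -67.7, 101.8]
tool_rot: [2.662, 1.665, 0.017]
force: [-0.1, -0.1, 0.6]
gripper_width: 0.3
```

>>> {"op": "servo_tool", "data": {"moves": [[0,0,0,0,0,0.2,1],[0,0,0,0,0,0.4,1],[0,0,0,0,0,0.5,1],[0,0,0,0,0,0.5,1]]}}

```text
time: 7.35
eef_pos: [522.4, -67.7, 99.5]
tool_rot: [2.662, 1.666, 0.016]
force: [-8.7, 0.6, 18.5]
gripper_width: 0.8
```

I have contact at TCP z 99.5 against an expected 100, so the arm is home. I draw clear upward and away from the press.

>>> {"op": "servo_tool", "data": {"moves": [[0,0,0,0,0,0.2,1],[0,0,0,0,0,0.2,1],[0,0,0,0,0,0,1],[0,0,0,0,0,-2,1],[0,0,0,0,0,-5,1],[0,0,0,0,0,-8,1],[0,0,0,0,0,-11,1],[0,0,0,-3,0,-13,1],[0,0,0,-7,0,-15,1],[0,0,0,-12,0,-16,1],[0,0,0,-15,0,-16,1],[0,0,0,-15,0,-16,1]]}}

```text
time: 8.55
eef_pos: [454.3, -205.4, 258.3]
tool_rot: [2.666, 1.66, 0.017]
force: [0.2, 0.4, 0.0]
gripper_width: 0.6
```

```bash
python3 - <<'E'
from h import *
im,d=grab('side','s5'); cv2.imwrite('pics/s5c.png',cv2.resize(im[100:300,220:420,::-1],None,fx=3,fy=3))
for n in('side','top'):
    if n=='top': im,d=grab('top','t5')
    P=cloud(n,d); i=im.astype(int); b=(i[...,2]>110)&(i[...,0]<70)&(d>0)
    r=(i[...,0]>110)&(i[...,1]<70)&(i[...,2]<80)&(d>0)
    for nm,m,c in(('handle',b,(522,-68)),('tab',r,(653,136))):
        k=P[m&(np.hypot(P[...,0]-c[0],P[...,1]-c[1])<55)&(P[...,2]>65)]
        print(n,nm,len(k),k.mean(0).round(1) if len(k) else '', k[:,2].max() if len(k) else '')
to(0,0,0)
E
```

```text
side handle 337 [525.3 -72.   81. ] 89.41665173082981
side tab 108 [652.8 130.4 116.6] 123.12558293901725
top handle 170 [521.2 -62.9  84.7] 90.90783916373812
top tab 142 [652.5 138.7 116.5] 125.6385936914537
t 8.65 pos [ 455.2 -202.9  257.7] F [ 0.2  0.5 -0.7] shift cm [ -1.94 -49.95  25.48]
```

View pics/s5c.png

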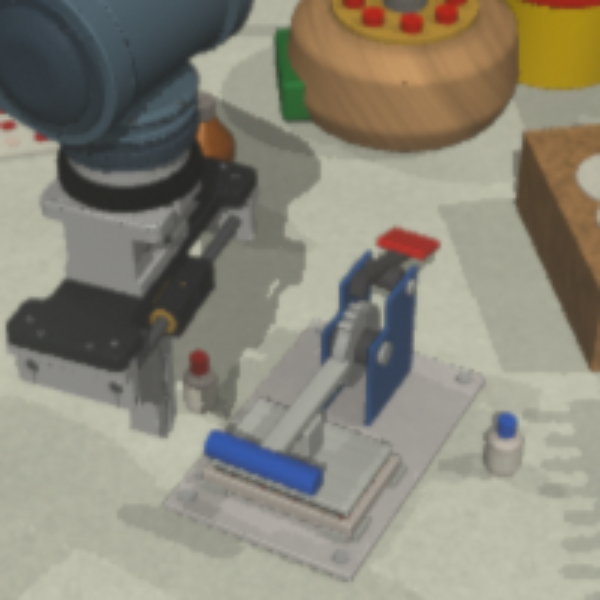

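The plate lies flat under the arm, the handle is at about 75 mm, the tab is down and the vials have not moved. I hand in.

```bash
python3 -c "
from h import *
print(sign_off())"
```

```text
the job is handed in; nothing more can be done
None
```

The press arm is fully home on the well plate with the pawl held down, and the job was handed in at about 8.7 s of the 42 s allowed. The hand-in reports no verdict.

- **Pawl:** I pressed the red tab with the closed fingertips until the force rose sharply to about 22 N. Afterwards the top camera gave a tab slope of 0.30 rad and a drop of about 13 mm. The side camera read a shallower 0.23 rad and about 12 mm, but on few, noisy pixels. The arm was still raised at about 0.72 rad.
- **Arm:** I pushed the blue bar down along its arc to the hard stop. The TCP stopped at 99.5 mm against about 100 mm expected, at about 19 N.
- **Last checks, hand clear:** The handle had dropped about 98 mm in both cameras, which fits fully home, and the tab was still down (116.5 mm). By eye in the last side view, the plate was in its nest and both vials stood as before. The beaker and mouse were outside that view and I did not re-measure any of the other things, but the hand went nowhere near them.

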